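Tamp the cork blanks level in their bin at the fly-tying table

ROBOT

A 6-joint arm with a two-finger parallel gripper is mounted at the origin on the work surface. World frame = base frame: x ahead of the robot, y to its left, z up, the work surface at z = 0. Lengths are in mm, angles in rad, forces in N, time in s.
With the tool pointing down it reaches from about 275 to 825 mm from the base axis. Payload 4.9 kg.
Tool frame: the origin (TCP) lies between the finger pads; the fingertips stand 14 mm ahead of it and the grasp point (between the pads) lies 5 mm behind it; z points along the fingers, y is the line along which they close (so a half turn about z gives the same grasp; the last joint's range is limited). The gripper opens to 85 mm and grips with 20 to 120 N. Pads are 22 mm wide; open, the fingers measure 114 mm over their backs; the gripper's body (76 mm by 85 mm) begins 54 mm behind the grasp point. The pads swing forward as they close: fully open they stand 13 mm farther back than shut.
Start: joints at [-1.282, 0.326, -0.193, 1.052, 0, 1.437], TCP at [225.687, -501.582, 245.281] pointing down, gripper open.
Joint ranges: [-2.65, 2.65], [-0.97, 1.79], [-1.3, 1.35], [-1.93, 2.1], [-1.47, 1.37], [-3.14, 3.14]. Speed limits (rad/s): [2.57, 2.57, 3.14, 3.14, 3.14, 3.14].

INTERFACE

Orientations are given as a 3x3 rotation matrix whose columns are the frame's x, y, z axes.
In Python, from bench import telemetry, grab_frame, r gives the robot as it stands.
- The arm moves only by the tool drive_tool, never from a script. Its argument "plan" is one flat list of numbers, 5 for each row, row after row: the opening, from 0 (shut) to 1 (fully open), then the shift along the tool's x, y, z in cm, then the turn about the tool's z in rad. A call has 1 to 20 rows; each row shifts and turns the commanded pose from where the row before left it, along the tool's axes as they then stand; what a row does not reach is not made up. A row lasts 1/10 s, in which the tool goes at most 50 mm and 8.59 degrees, less where a joint would pass 70% of its speed; a pose out of reach is approached as far as the arm can. A call is refused whole if a number of a shift passes 5 or a number of a turn 0.15, either way. A call with a gripper value outside its range is refused whole. The fingers move at their own pace and stop on an object; "squeeze" is the grip in N (left out, the last holds). Time passes only in rows, so rows that do not move let the fingers close. It gives the time, the measured TCP pose, the force, the opening and the grip force at its end, in the units of the state.
- telemetry.observe(): the state, without advancing time (a new reading comes with each control period).
- grab_frame(name): name is "scene" or "side" or "wrist"; returns a dict with "image" (480x640x3 uint8, red, green, blue), "K" (3x3 intrinsics, pixels), "dist_coeffs" ([k1, k2, p1, p2, k3] as OpenCV has them; the pictures are not rectified), "cam_to_world" (4x4, takes a point from camera to world coordinates); the wrist camera has in their place "hand_eye" (4x4, takes a point from camera to tool coordinates, whose origin is the TCP and whose axes are the flange's). Camera axes: x right, y down, z forward; pixel columns grow to the right and rows downward; lengths in mm; the calibration is good to about 2 mm. A picture is of the moment at which its call begins: read the wrist's pose just before it. There is no depth.
- r.job_done(): hands the job in; it is judged then, once.
The state is a dict: "time_s": time; "joint_positions": joint angles; "joint_velocities": joint speeds; "effort": joint torques, N m; "eef_pos": TCP position; "tcp_rot": TCP orientation; "contact_force": force on the tool from outside, world axes, zero at the start; "wrist_torque": the same for the moment, N m; "width": finger opening in mm; "grasp_force": force on a finger pad.
Only numpy, scipy, OpenCV 4.12 (cv2) and the standard library are available. Lean on these libraries where they do the work, as an engineer would, in place of code of your own. Each camera call takes 0.05 s, during which the arm holds its last target. There are 200 camera calls.

TASK

One of the two plywood bins of cork blanks has two plugs sticking up above the rest. Take the flat square-footed tamper by its handle and press both plugs down level with the corks around them, without touching them with the gripper. Then stand the tamper upright on the table, clear of the bin, and let go of it.

Things in the scene. Friction and masses are not known exactly. Their poses are not given: they have to be found in the camera images.
- tamper_grip (a point): Grip point of the loose wooden tamper (0.3 kg), standing upright. Foot: flat square board 100 x 100 x 14 mm; from its middle rises a square post 32 x 32 mm, its top 110 mm above the foot's underside. This point is on the post's axis, 80 mm above the underside. z up the post; x, y square to the faces of post and foot. (The slim punch with a small round foot is not the tamper.)
- bin: Open plywood bin to work on, fixed: 152 mm along x, 96 along y, 30 high, 5 mm floor and walls. Origin: centre of its underside, on the table; z up. Two rows of loose corks along x, 30 mm high: in each a tapered plug wedged between two blocks 44 mm along x, 40 along y, whose tops are 35 mm above the table, 5 mm over the rim. The similar bin on the other side is level and needs nothing.
- plug_a_mid (a point): Centre (half-way up) of the tapered cork plug in the bin's +y row: 30 mm high, top 44 x 40 mm, bottom 31 x 40, narrow end down, z up, 20 g. Starts with its top about 21 mm above its blocks. Pushed straight down with 5 to 15 N it drives the loose blocks apart, sinks and stays; fully down it is level with them, this point 20 mm above the table.
- plug_b_mid (a point): Centre (half-way up) of the like plug in the -y row, 42 mm beside the other; starts with its top about 14 mm above its blocks and behaves the same. The tamper's foot covers both plugs when centred between them with its sides along the bin's.
Not all that is in view belongs to the job. Leave any red look-alike of the part that bears tamper_grip alone. Leave any blue look-alike of the part that bears plug_b_mid alone.

How it is judged:
By the outcome, as a careful person would: the job done as asked, in the order asked, and still so for the second after the job is handed in, with the robot touching nothing.
It also fails if it takes over 61 s, if anything falls off the work surface, if the arm or the gripper's body presses on something with over 40 N, if the wrist force passes 120 N, or if a joint passes its speed limit or range.

## Working session

There is one attempt and no reset: what is moved stays moved. The work goes in short steps, Python scripts to look and compute and a tool call to move; the robot and the scene stay as the last step left them, time stands still between calls to the robot, and variables do not carry over. Pictures are saved under pics/ and viewed, at most 10 in all, crops included, and the job is handed in when it is done.

Besides the shell and the picture viewer there is one more tool, called after "Request:" as name(argument=value, ...) on one line, values as JSON. drive_tool: Moves the arm, as the interface text tells. Its arguments: {"type":"object","properties":{"plan":{"type":"array"},"squeeze":{"type":"number"}},"required":["plan"]}

```bash
mkdir -p pics
cat > h.py <<'E'
import numpy as np,cv2
from bench import telemetry,grab_frame,r
def cap(n,fn=None):
    s=telemetry.observe(); f=grab_frame(n)
    if fn: cv2.imwrite('pics/'+fn,f['image'][:,:,::-1])
    if 'hand_eye' in f and n=='wrist':
        T=np.eye(4);T[:3,:3]=np.array(s['tcp_rot']);T[:3,3]=s['eef_pos'];M=T@np.array(f['hand_eye'])
    else: M=np.array(f['cam_to_world'])
    return f['image'],np.array(f['K']),np.array(f['dist_coeffs']),M
def ray(c,p):
    u=cv2.undistortPoints(np.array(p,float).reshape(-1,1,2),c[1],c[2]).reshape(-1,2)
    d=np.c_[u,np.ones(len(u))]@c[3][:3,:3].T
    return c[3][:3,3],d
def onz(c,p,z):
    o,d=ray(c,p); return o+d*((z-o[2])/d[:,2])[:,None]
def tri(c1,p1,c2,p2):
    (o1,d1),(o2,d2)=ray(c1,p1),ray(c2,p2); out=[]
    for a,b in zip(d1,d2):
        A=np.c_[a,-b]; t=np.linalg.lstsq(A,o2-o1,rcond=None)[0]
        P,Q=o1+a*t[0],o2+b*t[1]; out.append(np.r_[(P+Q)/2,np.linalg.norm(P-Q)])
    return np.array(out)
def proj(c,P):
    W=np.linalg.inv(c[3]); return cv2.projectPoints(np.array(P,float).reshape(-1,3),cv2.Rodrigues(W[:3,:3])[0],W[:3,3],c[1],c[2])[0].reshape(-1,2)
E
python3 - <<'E'
from h import *
import pickle
C={n:cap(n,n+'0.png') for n in('scene','side')}
pickle.dump(C,open('c0.pkl','wb'))
for n in C: print(n,C[n][3].round(2).tolist())
E
```

```text
scene [[-0.84, 0.4, -0.36, 796.39], [0.54, 0.62, -0.57, 476.45], [-0.0, -0.68, -0.73, 761.98], [0.0, 0.0, 0.0, 1.0]]
side [[1.0, 0.08, -0.06, 503.39], [0.09, -0.62, 0.78, -727.02], [0.02, -0.78, -0.63, 602.0], [0.0, 0.0, 0.0, 1.0]]
```

View pics/scene0.png

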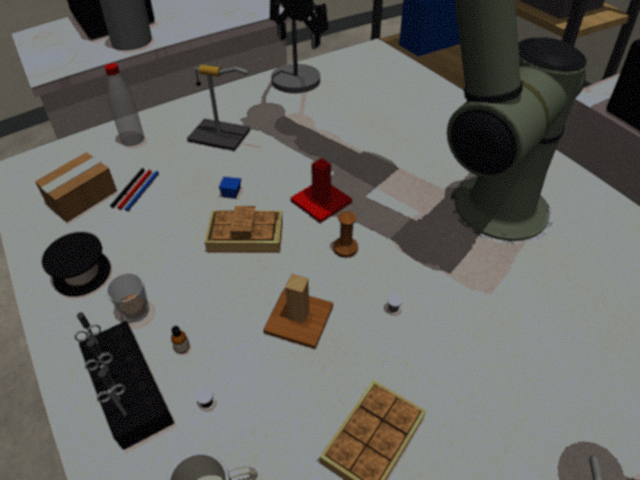

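View pics/side0.png

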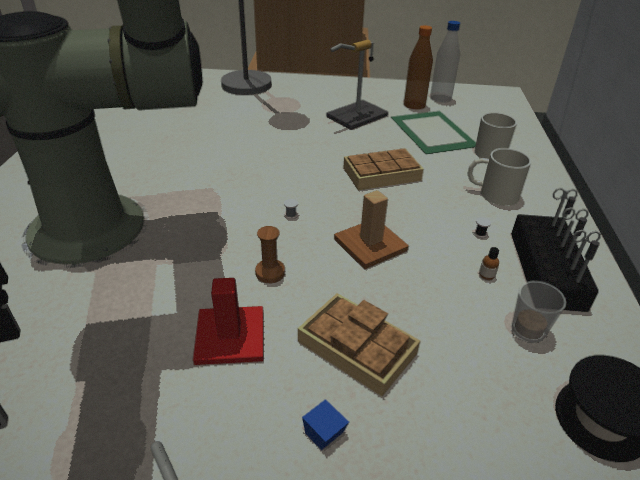

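Scene: tamper at about (297,310), raised bin at (244,230). Side: tamper at (372,228), raised bin at (358,345). The red tamper, blue cube, punch and level bin are distractors.

Run:
```python
from h import *
import pickle
C=pickle.load(open('c0.pkl','rb'));a,b=C['scene'],C['side']
np.set_printoptions(precision=1,suppress=True)
print('posttop tri',tri(a,[(299,281)],b,[(375,198)]))
print('foot',onz(a,[(265,325),(317,345),(333,302)],14),onz(b,[(335,238),(369,264),(408,242)],14))
print('bin rim',onz(a,[(209,209),(283,210),(280,250),(206,250)],30),onz(b,[(299,340),(340,297),(419,345),(384,387)],30))
# mask: tamper & bin in both
for n,roi in(('scene',(255,265,345,355)),('side',(325,185,415,270)),('scene',(195,195,295,260)),('side',(290,285,430,400))):
    im=C[n][0];x0,y0,x1,y1=roi
    h=cv2.cvtColor(im,cv2.COLOR_RGB2HSV)[y0:y1,x0:x1]
    m=((h[...,1]>85)&(h[...,0]<30)).astype(np.uint8)
    c=max(cv2.findContours(m,0,2)[0],key=cv2.contourArea)
    print(n,cv2.contourArea(c),(cv2.approxPolyDP(cv2.convexHull(c),2.5,True)[:,0]+[x0,y0]).tolist())
```

```text
posttop tri [[540.6  12.3 107.3   5.9]]
foot [[604.1  -0.3  14. ]
 [548.4  84.6  14. ]
 [473.8  22.9  14. ]] [[478.    8.2  14. ]
 [542.  -56.9  14. ]
 [612.7  12.9  14. ]]
bin rim [[ 566.9 -317.5   30. ]
 [ 434.6 -227.3   30. ]
 [ 497.6 -130.    30. ]
 [ 621.8 -210.2   30. ]] [[ 443.4 -252.3   30. ]
 [ 496.8 -159.    30. ]
 [ 615.6 -242.3   30. ]
 [ 565.1 -319.    30. ]]
scene 2789.5 [[292, 275], [306, 278], [332, 303], [314, 347], [264, 331]]
side 2663.0 [[377, 191], [386, 198], [407, 249], [364, 268], [335, 239], [334, 234], [364, 195]]
scene 2955.5 [[280, 212], [278, 251], [207, 250], [205, 241], [213, 211], [253, 206]]
side 6565.5 [[336, 294], [373, 305], [419, 341], [416, 353], [381, 395], [298, 340], [298, 329]]
```

```bash
cat > mv.py <<'E'
import sys
from h import *
# usage: target x y z -> shift in tool cm
s=telemetry.observe();R=np.array(s['tcp_rot']);p=np.array(s['eef_pos'])
print(s['time_s'],p.round(1),R.round(3).tolist(),np.round(s['contact_force'],1),s['width'])
if len(sys.argv)>3: print('tool shift cm',(R.T@(np.array(sys.argv[1:4],float)-p)/10).round(2))
E
python3 mv.py 535 -240 300; python3 -c "
from h import *
print(np.array(grab_frame('wrist')['hand_eye']).round(2).tolist())"
```

```text
0.1 [ 225.5 -501.1  244.6] [[0.912, 0.41, -0.0], [0.41, -0.912, 0.002], [0.0, -0.002, -1.0]] [ 0.5 -0.2 -0.5] 85.48811146178973
tool shift cm [ 38.94 -11.12  -5.52]
[[0.0, -0.95, -0.32, 82.3], [1.0, 0.0, 0.0, 0.26], [0.0, -0.32, 0.95, -128.49], [0.0, 0.0, 0.0, 1.0]]
```

Request:
drive_tool(plan=[1,2,-0.5,-0.4,0,1,3.5,-0.9,-0.5,0,1,3.5,-0.9,-0.5,0,1,3.5,-0.9,-0.5,0,1,3.5,-0.9,-0.5,0,1,3.5,-0.9,-0.5,0,1,3.5,-0.9,-0.5,0,1,3.5,-0.9,-0.5,0,1,3.5,-0.9,-0.5,0,1,3.5,-0.9,-0.5,0,1,3.5,-0.9,-0.5,0,1,3.5,-0.9,-0.5,0,1,2.5,-0.6,0,0,1,0,0,0,0,1,0,0,0,0])

```text
time_s: 1.65
eef_pos: [572.6, -224.4, 303.6]
tcp_rot: [[0.911, 0.411, -0.001], [0.411, -0.911, 0.0], [-0.001, -0.001, -1.0]]
contact_force: [-0.2, -0.1, -0.1]
width: 85.1
grasp_force: 0.0
```

```bash
python3 - <<'E'
from h import *
import pickle
c=cap('wrist','w1.png'); pickle.dump(c,open('w1.pkl','wb'))
E
python3 mv.py
```

```text
1.7 [ 572.2 -224.9  303.8] [[0.912, 0.41, -0.001], [0.41, -0.912, 0.0], [-0.001, -0.001, -1.0]] [ 0.8 -0.7 -0.2] 85.38321465801343
```

View pics/w1.png

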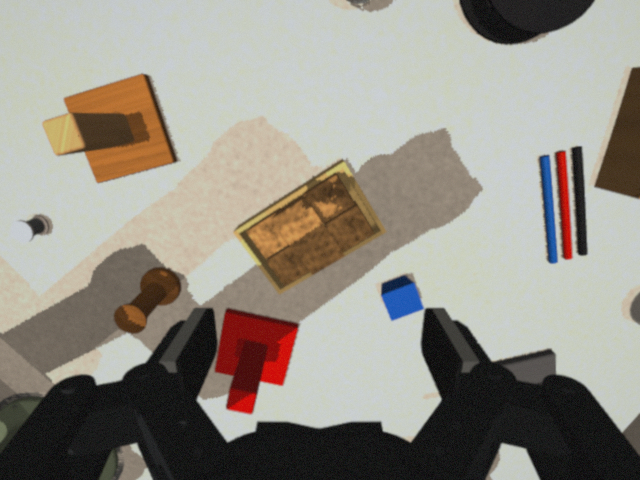

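The wrist view shows the tamper foot corners at (65,98), (147,74), (177,160) and (98,182), with the post top around (60,133). The bin rim corners are at (235,230), (346,160), (383,231) and (278,291).

Run:
```python
from h import *
import pickle
np.set_printoptions(precision=1,suppress=True)
w=pickle.load(open('w1.pkl','rb'));C=pickle.load(open('c0.pkl','rb'))
h=cv2.cvtColor(w[0],cv2.COLOR_RGB2HSV)
for nm,(x0,y0,x1,y1) in dict(t=(30,60,190,195),b=(225,150,395,300)).items():
    hh=h[y0:y1,x0:x1]; m=((hh[...,1]>75)&(hh[...,0]<32)).astype(np.uint8)
    c=max(cv2.findContours(m,0,2)[0],key=cv2.contourArea)
    print(nm,(cv2.approxPolyDP(cv2.convexHull(c),2.5,True)[:,0]+[x0,y0]).tolist())
def rep(P):
    for i in range(4):
        d=P[(i+1)%4]-P[i]; print('  len %.1f ang %.1f'%(np.hypot(*d[:2]),np.degrees(np.arctan2(d[1],d[0]))))
    print(' ctr',P.mean(0))
f=onz(w,[(65,98),(147,74),(177,160),(98,182)],14);print(f);rep(f)
f=onz(w,[(235,230),(346,160),(383,231),(278,291)],30);print(f);rep(f)
# post top: two views
print(tri(w,[(60,133)],C['scene'],[(299,280)]),tri(w,[(60,133)],C['side'],[(375,196)]))
print('foot corners tri',tri(w,[(177,160),(147,74)],C['scene'],[(265,325),(317,345)]),tri(w,[(177,160)],C['side'],[(408,243)]))
print('bin near corner tri side',tri(w,[(235,230),(383,231),(278,291)],C['side'],[(340,295),(384,387),(299,340)] if 0 else [(299,330),(419,342),(383,378)]))
print(proj(w,[[540,12,110]]))
```

```text
t [[175, 160], [98, 182], [54, 152], [43, 122], [66, 97], [143, 74], [149, 80]]
b [[342, 160], [386, 231], [278, 293], [233, 232], [239, 225]]
[[555.1  78.8  14. ]
 [615.6  -1.1  14. ]
 [540.8 -60.3  14. ]
 [477.7  19.5  14. ]]
  len 100.2 ang -52.9
  len 95.4 ang -141.7
  len 101.7 ang 128.3
  len 97.5 ang 37.5
 ctr [547.3   9.2  14. ]
[[ 495.4 -152.3   30. ]
 [ 621.1 -235.4   30. ]
 [ 565.5 -310.    30. ]
 [ 443.3 -227.9   30. ]]
  len 150.6 ang -33.5
  len 93.0 ang -126.7
  len 147.2 ang 146.1
  len 91.8 ang 55.4
 ctr [ 531.3 -231.4   30. ]
[[542.2  14.4 111.6   7.6]] [[543.9  16.9 106.7   1.4]]
foot corners tri [[556.8 -43.7 -46.6  61.3]
 [569.3  43.3 -52.8  85.1]] [[581.4 -99.2 112.   33. ]]
bin near corner tri side [[ 438.3 -136.9  -90.3   22.6]
 [ 591.2 -292.5  100.7   23.4]
 [ 513.6 -262.1   45.6  134.4]]
[[ 61.2 140. ]]
```

Post top triangulates to z ≈ 107–112, and the foot and bin sides measure about 99 and 150×92, all as expected. I'll move above the tamper and turn square to it.

```bash
python3 mv.py 544 13 240
```

```text
1.7 [ 572.2 -224.9  303.8] [[0.912, 0.41, -0.001], [0.41, -0.912, 0.0], [-0.001, -0.001, -1.0]] [ 0.8 -0.7 -0.2] 85.38321465801343
tool shift cm [  7.2  -22.85   6.38]
```

Request:
drive_tool(plan=[1,0.8,-2.4,0.6,0,1,0.8,-2.6,0.8,0,1,0.8,-2.6,0.8,0,1,0.8,-2.6,0.8,0,1,0.8,-2.6,0.8,0,1,0.8,-2.6,0.8,0,1,0.8,-2.6,0.8,0,1,0.8,-2.6,0.8,0,1,0.8,-2.25,0.2,0,1,0,0,0,-0.12,1,0,0,0,-0.12,1,0,0,0,0,1,0,0,0,0])

```text
time_s: 3.0
eef_pos: [544.3, 12.2, 240.4]
tcp_rot: [[0.791, 0.612, -0.0], [0.612, -0.791, -0.0], [-0.0, 0.0, -1.0]]
contact_force: [-0.1, -0.7, -0.3]
width: 85.1
grasp_force: 0.0
```

```bash
python3 mv.py
python3 - <<'E'
from h import *
import pickle
c=cap('wrist','w2.png'); pickle.dump(c,open('w2.pkl','wb'))
print(proj(c,[[544,13,110],[544,13,14]]))
E
```

```text
3.0 [544.3  12.2 240.4] [[0.791, 0.612, -0.0], [0.612, -0.791, -0.0], [-0.0, 0.0, -1.0]] [-0.1 -0.7 -0.3] 85.08756196865441
[[316.85543126 233.84026757]
 [317.31817788 204.95499788]]
```

View pics/w2.png

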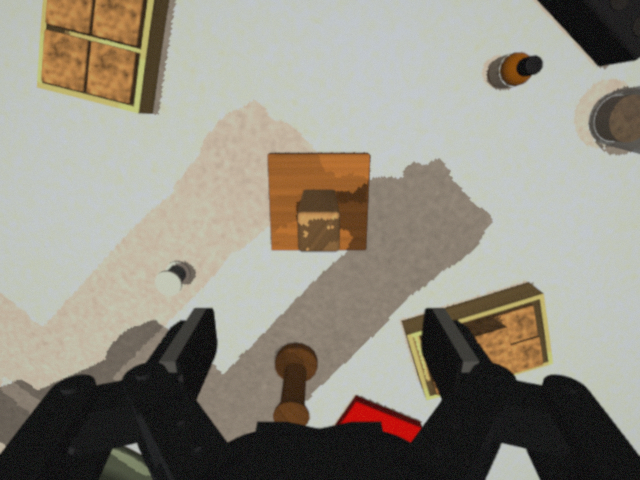

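The tamper is squarely aligned: foot corners (268,153), (370,153), (367,250), (271,250), post-top centre about (318,231).

```bash
python3 - <<'E'
from h import *
import pickle
np.set_printoptions(precision=1,suppress=True)
w=pickle.load(open('w2.pkl','rb'));w1=pickle.load(open('w1.pkl','rb'))
f=onz(w,[(268,153),(370,153),(367,250),(271,250)],14);print(f,f.mean(0))
for i in range(4):
    d=f[(i+1)%4]-f[i];print(np.hypot(*d[:2]),np.degrees(np.arctan2(d[1],d[0])))
print(onz(w,[(318,231.5)],110), tri(w,[(318,231.5)],w1,[(60,133)]))
E
python3 mv.py 544.5 11.5 76
```

```text
[[555.4  81.8  14. ]
 [615.6   4.3  14. ]
 [537.8 -57.5  14. ]
 [476.3  21.8  14. ]] [546.3  12.6  14. ]
98.13359991399311 -52.189323116322115
99.31960548625227 -141.5260793783869
100.38632700081884 127.80920783049703
99.31650297184203 37.17431318957501
[[546.   13.4 110. ]] [[546.1  13.6 111.2   0.3]]
3.05 [544.3  12.3 240.4] [[0.79, 0.613, -0.0], [0.613, -0.79, -0.0], [-0.0, 0.0, -1.0]] [ 0.1  0.5 -0.3] 85.23871532818792
tool shift cm [-0.03  0.07 16.44]
```

Request:
drive_tool(plan=[1,0.2,0,1.5,0,1,0,0,2.5,0,1,0,0,2.5,0,1,0,0,2.5,0,1,0,0,2.5,0,1,0,0,2.5,0,1,0,0,1.5,0,1,0,0,0.9,0,1,0,0,0,0], squeeze=80)

```text
time_s: 3.95
eef_pos: [545.3, 14.0, 75.3]
tcp_rot: [[0.789, 0.614, -0.002], [0.614, -0.789, 0.0], [-0.002, -0.001, -1.0]]
contact_force: [0.2, -0.2, 0.8]
width: 85.3
grasp_force: 0.0
```

Request:
drive_tool(plan=[0,0,0,0,0,0,0,0,0,0,0,0,0,0,0,0,0,0,0,0,0,0,0,0,0,0,0,0,0,0,0,0,0,0,0,0,0,0,0,0], squeeze=80)

```text
time_s: 4.75
eef_pos: [546.7, 14.4, 77.2]
tcp_rot: [[0.788, 0.615, 0.001], [0.615, -0.788, 0.0], [0.001, 0.001, -1.0]]
contact_force: [0.1, 0.3, 5.8]
width: 31.1
grasp_force: 80.2
```

Request:
drive_tool(plan=[0,0,0,-1,0,0,0,0,-2,0,0,0,0,-3,0,0,0,0,-3,0,0,0,0,-3,0,0,0,0,-2,-0.1,0,0,0,0,-0.1,0,0,0,0,-0.1,0,0,0,0,0])

```text
time_s: 5.65
eef_pos: [545.6, 14.4, 216.4]
tcp_rot: [[0.571, 0.821, -0.001], [0.821, -0.571, 0.0], [-0.0, -0.001, -1.0]]
contact_force: [-0.6, 0.1, -3.1]
width: 31.2
grasp_force: 79.9
```

```bash
python3 mv.py 456 -338 215
```

```text
5.65 [545.6  14.4 216.4] [[0.571, 0.821, -0.001], [0.821, -0.571, 0.0], [-0.0, -0.001, -1.0]] [-0.6  0.1 -3.1] 31.155176073163762
tool shift cm [-34.04  12.78   0.15]
```

Request:
drive_tool(plan=[0,-1.5,0.5,0,0,0,-2.5,1,0,0,0,-3,1.1,0,0,0,-3,1.1,0,0,0,-3,1.1,0,0,0,-3,1.1,0,0,0,-3,1.1,0,0,0,-3,1.1,0,0,0,-3,1.1,0,0,0,-3,1.1,0,0,0,-3,1.1,0,0,0,-2,1,0,0,0,-1,0.4,0,0,0,0,0,0,0,0,0,0,0,0])

```text
time_s: 7.15
eef_pos: [456.6, -337.1, 216.0]
tcp_rot: [[0.572, 0.82, -0.001], [0.82, -0.572, 0.001], [0.001, -0.001, -1.0]]
contact_force: [0.3, 0.1, -3.3]
width: 30.9
grasp_force: 79.7
```

```bash
python3 mv.py
python3 - <<'E'
from h import *
import pickle
c=cap('wrist','w3.png'); pickle.dump(c,open('w3.pkl','wb'))
E
```

```text
7.15 [ 456.6 -337.1  216. ] [[0.572, 0.82, -0.001], [0.82, -0.572, 0.001], [0.001, -0.001, -1.0]] [ 0.3  0.1 -3.3] 30.88595904788727
```

View pics/w3.png

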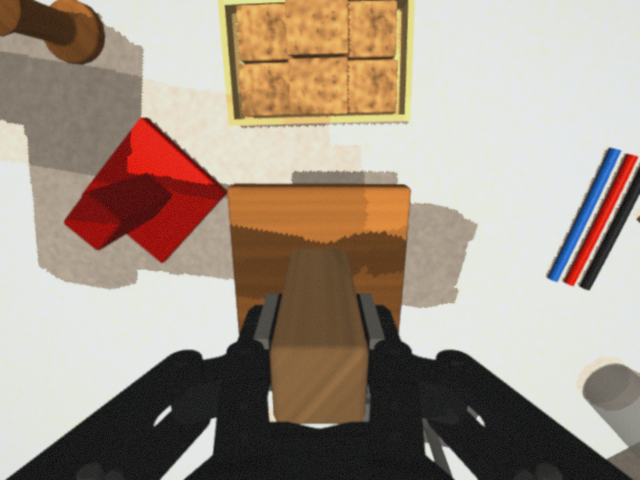

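Bin near-rim corners are at (230,125) and (409,122), with plugs in the middle column (x 287–348). The held foot's front top edge runs from (230,186) to (410,186).

Run:
```python
from h import *
import pickle
np.set_printoptions(precision=1,suppress=True)
w=pickle.load(open('w3.pkl','rb'));w1=pickle.load(open('w1.pkl','rb'))
R=w[3]; x=np.array([.572,.82,0]);y=np.array([.82,-.572,0])
f=onz(w,[(230,125),(409,122)],30);d=f[1]-f[0];L=np.hypot(*d[:2]);a=np.arctan2(d[1],d[0])
n=np.array([-d[1],d[0],0])/L; print('edge',f,L,np.degrees(a),'ctr',f.mean(0)+48*n)
print('left edge ang',[ (np.degrees(np.arctan2(*(q[1]-q[0])[1::-1]))) for q in [onz(w,[(230,125),(219,2)],30),onz(w,[(409,122),(413,2)],30)]])
print('tri rim',tri(w,[(230,125),(409,122)],w1,[(278,291),(383,231)]))
pl=onz(w,[(288,121),(347,118)],49);print('near plug front top edge',pl,pl.mean(0)+21*n)
pl=onz(w,[(287,55),(348,55)],56);print('far plug front edge',pl,pl.mean(0)-0*n)
t=onz(w,[(230,186),(410,186)],153);d=t[1]-t[0];print('foot',t,np.hypot(*d[:2]),np.degrees(np.arctan2(d[1],d[0])),'ctr',t.mean(0)-50*np.array([.572,.82,0]))
```

```text
edge [[ 440.8 -230.9   30. ]
 [ 565.  -314.3   30. ]] 149.5883475666966 -33.87523207482812 ctr [ 529.7 -232.8   30. ]
left edge ang [np.float64(56.90575000045662), np.float64(56.869341419506)]
tri rim [[ 438.5 -229.2   19.8    1. ]
 [ 565.2 -313.2   25.4    3.8]]
near plug front top edge [[ 483.8 -257.2   49. ]
 [ 522.9 -281.6   49. ]] [ 515.  -251.9   49. ]
far plug front edge [[ 511.  -219.5   56. ]
 [ 547.5 -244.9   56. ]] [ 529.3 -232.2   56. ]
foot [[ 445.9 -270.8  153. ]
 [ 524.9 -325.7  153. ]] 96.21171229924254 -34.78903289533139 ctr [ 456.8 -339.3  153. ]
```

```bash
python3 mv.py 530 -232 216
```

```text
7.2 [ 456.8 -336.7  216.1] [[0.571, 0.821, -0.001], [0.821, -0.571, 0.001], [0.001, -0.001, -1.0]] [-0.5 -0.  -3.5] 31.24310098898161
tool shift cm [12.77  0.03  0.02]
```

Request:
drive_tool(plan=[0,1,0,0,-0.02,0,2,0,0,0,0,3,0,0,0,0,3,0,0,0,0,2.5,0,0,0,0,1.2,0,1,0,0,0,0,2,0,0,0,0,2,0,0,0,0,1.5,0,0,0,0,1,0,0,0,0,0,0,0,0,0,0,0], squeeze=115)

```text
time_s: 8.4
eef_pos: [527.7, -232.2, 141.4]
tcp_rot: [[0.554, 0.832, -0.0], [0.832, -0.554, -0.0], [-0.0, 0.0, -1.0]]
contact_force: [-0.2, 0.3, -2.4]
width: 30.5
grasp_force: 114.3
```

```bash
python3 mv.py 530 -232 137
python3 - <<'E'
from h import *
a=cap('scene');b=cap('side')
A=cv2.resize(a[0][130:280,160:320],(640,600)[:2]) ;B=cv2.resize(b[0][190:410,260:460],None,fx=2,fy=2)
A=cv2.resize(a[0][140:280,170:310],(400,400)); B=cv2.resize(b[0][210:410,260:460],(400,400))
cv2.imwrite('pics/p4.png',np.hstack([A,B])[:,:,::-1])
E
```

```text
8.4 [ 527.7 -232.2  141.4] [[0.554, 0.832, -0.0], [0.832, -0.554, -0.0], [-0.0, 0.0, -1.0]] [-0.2  0.3 -2.4] 30.544977010854065
tool shift cm [0.14 0.18 0.44]
```

View pics/p4.png

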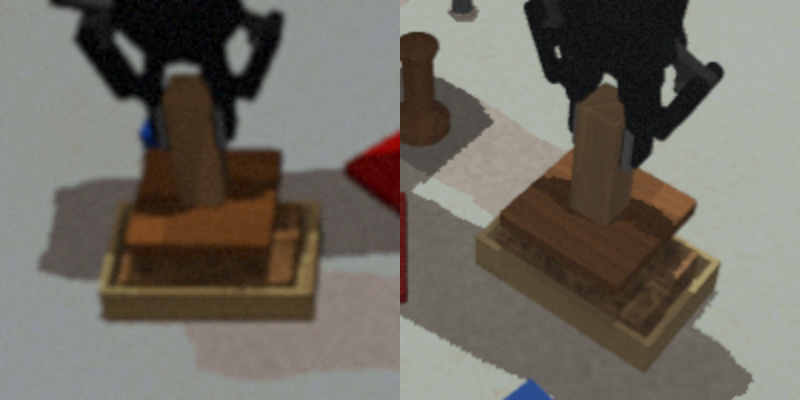

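The foot sits centred over the bin with its sides parallel, just above the plugs. I'll press now.

Request:
drive_tool(plan=[0,0.1,0.2,0,0,0,0,0,0.4,0,0,0,0,0.4,0,0,0,0,0.3,0,0,0,0,0.3,0,0,0,0,0.2,0,0,0,0,0.2,0,0,0,0,0,0])

```text
time_s: 9.3
eef_pos: [529.7, -232.5, 123.0]
tcp_rot: [[0.555, 0.832, -0.0], [0.832, -0.555, 0.0], [-0.0, -0.0, -1.0]]
contact_force: [0.1, -0.3, -2.7]
width: 30.4
grasp_force: 114.3
```

Request:
drive_tool(plan=[0,0,0,0.2,0,0,0,0,0.2,0,0,0,0,0.2,0,0,0,0,0.2,0,0,0,0,0,0])

```text
time_s: 9.8
eef_pos: [529.7, -232.5, 114.9]
tcp_rot: [[0.555, 0.832, -0.0], [0.832, -0.555, 0.0], [-0.0, -0.001, -1.0]]
contact_force: [0.4, -0.0, -3.0]
width: 31.0
grasp_force: 114.3
```

Run:
```python
from h import *
a=cap('scene');b=cap('side')
A=cv2.resize(a[0][140:280,170:310],(400,400)); B=cv2.resize(b[0][210:410,260:460],(400,400))
cv2.imwrite('pics/p5.png',np.hstack([A,B])[:,:,::-1])
```

```text
(no output)
```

View pics/p5.png

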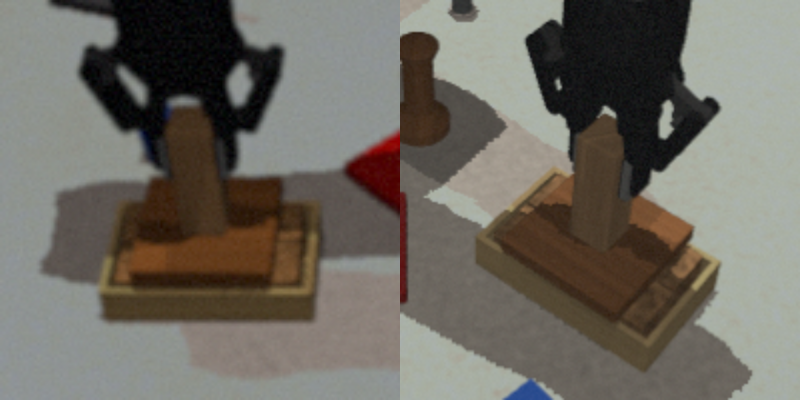

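The foot is now just above the blocks, so the plugs are sinking. I'll continue slowly until the force rises.

Request:
drive_tool(plan=[0,0,0,0.1,0,0,0,0,0.1,0,0,0,0,0.1,0])

```text
time_s: 10.2
eef_pos: [530.0, -232.7, 112.4]
tcp_rot: [[0.555, 0.832, 0.0], [0.832, -0.555, -0.0], [0.0, 0.0, -1.0]]
contact_force: [-1.3, -0.1, 0.5]
width: 31.0
grasp_force: 114.7
```

Request:
drive_tool(plan=[0,0,0,0.1,0,0,0,0,0,0])

```text
time_s: 10.4
eef_pos: [529.9, -232.7, 112.3]
tcp_rot: [[0.555, 0.832, 0.001], [0.832, -0.555, -0.0], [-0.0, 0.001, -1.0]]
contact_force: [-2.7, 1.1, 4.4]
width: 30.8
grasp_force: 115.5
```

Request:
drive_tool(plan=[0,0,0,0.1,0,0,0,0,0.1,0,0,0,0,0,0])

```text
time_s: 10.7
eef_pos: [529.9, -232.7, 112.2]
tcp_rot: [[0.555, 0.832, 0.001], [0.832, -0.555, -0.001], [-0.0, 0.002, -1.0]]
contact_force: [-8.1, 3.8, 18.4]
width: 30.5
grasp_force: 117.1
```

Request:
drive_tool(plan=[0,0,0,0.1,0,0,0,0,0.1,0,0,0,0,0,0])

```text
time_s: 11.0
eef_pos: [529.9, -232.7, 112.2]
tcp_rot: [[0.555, 0.832, 0.002], [0.832, -0.555, -0.002], [-0.0, 0.003, -1.0]]
contact_force: [-11.9, 5.1, 33.7]
width: 30.8
grasp_force: 118.9
```

The foot is bottomed on the blocks (TCP 112.2, 34 N). I'll lift straight up and move toward the original spot.

Request:
drive_tool(plan=[0,0,0,-0.3,0,0,0,0,-0.5,0,0,0,0,-1,0,0,0,0,-2,0,0,0,0,-3,0,0,0,0,-2.5,0,0,0,0,-1,0,0,0,0,0,0])

```text
time_s: 11.8
eef_pos: [530.8, -233.1, 211.6]
tcp_rot: [[0.555, 0.832, 0.003], [0.832, -0.555, -0.001], [0.0, 0.003, -1.0]]
contact_force: [-0.0, -0.3, -2.8]
width: 30.8
grasp_force: 114.6
```

```bash
python3 mv.py 546 13 205
```

```text
11.8 [ 530.8 -233.1  211.6] [[0.555, 0.832, 0.003], [0.832, -0.555, -0.001], [0.0, 0.003, -1.0]] [-0.  -0.3 -2.8] 30.821390475958975
tool shift cm [ 21.32 -12.39   0.63]
```

Request:
drive_tool(plan=[0,1.3,-0.9,0,0,0,2.5,-1.5,0,0,0,2.5,-1.5,0,0,0,2.5,-1.5,0,0,0,2.5,-1.5,0,0,0,2.5,-1.5,0,0,0,2.5,-1.5,0,0,0,2.5,-1.5,0,0,0,1.7,-0.7,0,0,0,0.8,-0.3,0,0,0,0,0,0,0,0,0,0,0,0])

```text
time_s: 13.0
eef_pos: [544.3, 13.1, 209.5]
tcp_rot: [[0.555, 0.832, -0.001], [0.832, -0.555, -0.0], [-0.001, -0.001, -1.0]]
contact_force: [0.3, -0.6, -2.5]
width: 30.5
grasp_force: 114.5
```

```bash
python3 mv.py
python3 - <<'E'
from h import *
a=cap('scene');b=cap('side')
A=cv2.resize(a[0][180:280,195:295],(400,400)); B=cv2.resize(b[0][270:410,290:430],(400,400))
cv2.imwrite('pics/p6.png',np.hstack([A,B])[:,:,::-1])
E
```

```text
13.0 [544.3  13.1 209.5] [[0.555, 0.832, -0.001], [0.832, -0.555, -0.0], [-0.001, -0.001, -1.0]] [ 0.3 -0.6 -2.5] 30.50511818990701
```

View pics/p6.png

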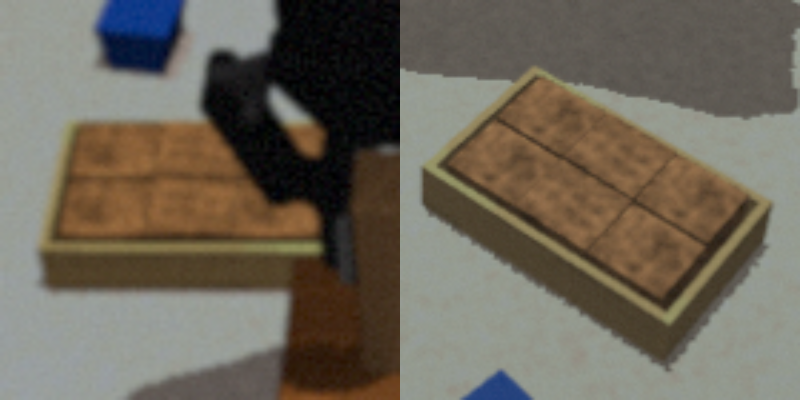

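Both plugs are now level with the corks around them. I'll set the tamper down.

Request:
drive_tool(plan=[0,0,0,1.5,0,0,0,0,2.5,0,0,0,0,2.5,0,0,0,0,2.5,0,0,0,0,2,0,0,0,0,1,0,0,0,0,0.5,0,0,0,0,0.3,0,0,0,0,0,0,0,0,0,0,0])

```text
time_s: 14.1
eef_pos: [545.5, 13.3, 83.1]
tcp_rot: [[0.555, 0.832, 0.002], [0.832, -0.555, -0.0], [0.001, 0.001, -1.0]]
contact_force: [-0.8, 0.7, -3.2]
width: 30.7
grasp_force: 114.4
```

Request:
drive_tool(plan=[0,0,0,0.1,0,0,0,0,0.1,0,0,0,0,0,0])

```text
time_s: 14.4
eef_pos: [544.9, 13.5, 80.4]
tcp_rot: [[0.555, 0.832, 0.0], [0.832, -0.555, -0.0], [0.0, 0.0, -1.0]]
contact_force: [-0.6, 0.5, -3.0]
width: 30.9
grasp_force: 114.4
```

Request:
drive_tool(plan=[0,0,0,0.1,0,0,0,0,0.1,0,0,0,0,0.1,0,0,0,0,0,0,0,0,0,0,0])

```text
time_s: 14.9
eef_pos: [544.8, 13.4, 77.4]
tcp_rot: [[0.555, 0.832, 0.0], [0.832, -0.555, -0.0], [0.0, 0.0, -1.0]]
contact_force: [-1.3, -0.1, -0.2]
width: 30.8
grasp_force: 114.6
```

In light contact with the table. I'll release and retreat straight up.

Request:
drive_tool(plan=[0.5,0,0,0,0,1,0,0,0,0,1,0,0,0,0,1,0,0,0,0,1,0,0,0,0,1,0,0,0,0,1,0,0,0,0,1,0,0,-1,0,1,0,0,-2,0,1,0,0,-3,0,1,0,0,-4,0,1,0,0,-4,0,1,0,0,-3,0,1,0,0,-1,0,1,0,0,0,0,1,0,0,0,0], squeeze=20)

```text
time_s: 16.5
eef_pos: [544.1, 13.5, 256.2]
tcp_rot: [[0.555, 0.832, -0.002], [0.832, -0.555, 0.0], [-0.001, -0.001, -1.0]]
contact_force: [-0.2, 0.6, 0.3]
width: 85.3
grasp_force: 0.0
```

```bash
python3 mv.py
python3 - <<'E'
from h import *
cap('scene','s9.png')
E
```

```text
16.5 [544.1  13.5 256.2] [[0.555, 0.832, -0.002], [0.832, -0.555, 0.0], [-0.001, -0.001, -1.0]] [-0.2  0.6  0.3] 85.31880802270244
```

View pics/s9.png

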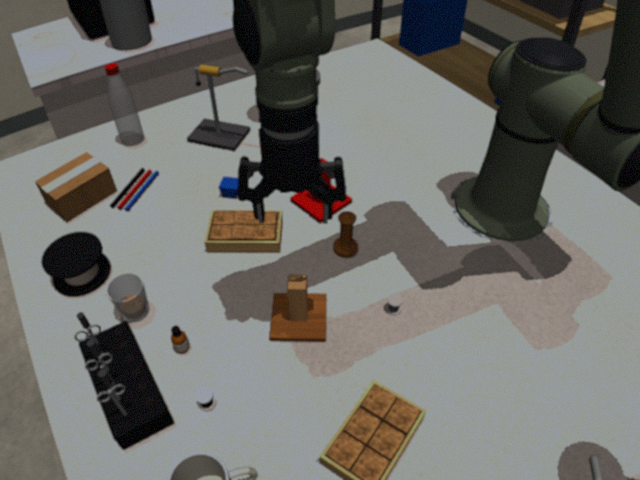

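The tamper stands upright at (298,315), clear of the bin at (244,230). The corks are level and the gripper is free.

```bash
python3 -c "
from bench import r
print(r.job_done())"
```

```text
the job is handed in; nothing more can be done
None
```

Both plugs were pressed level with the corks around them using the tamper, which now stands upright on the table, released and clear of the bin; the job was handed in at about 16.5 s.

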